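# Run a batch of ball knobs through the filling chute and hold the gate open

### The job

With the gate rod still down, lift the tipping tray by its bar handle so that all four ball knobs roll into the chute and queue behind the rod, then let the tray back down. Next draw the gate rod straight up about 60 mm, easing it without jamming and without taking it out of its guide, so that all the knobs run into the carton. Finish while still holding the rod raised there, and leave the things standing around the work where they are.

Things in the scene. Friction and masses are not known exactly. Their poses are not given: they have to be found in the camera images.
- chute: Fixed aluminium chute. Origin: on the table, below the gate rod's axis; z up. A channel 44 mm wide, walls 45 mm, runs downhill along its -y at 15 degrees from y = +168 mm to the open end at y = -55 mm; floor 110 mm up at the rod. A grey guide block (64 mm in x, 40 in y, z 158 to 203 mm) bridges it over the origin with the rod's upright bore, 21 mm wide, 45 mm long; knobs pass under it.
- bore_mouth (a point): Centre of the upper mouth of the rod's bore, on top of the guide block, 203 mm above the table; fixed to the chute.
- rod_grip (a point): Middle of the loose gate rod's grip, on its axis, 30 mm above the grip's lower face; z along the rod. Black round grip 26 mm across, 55 mm tall. Closed, the grip rests on the guide block, this point 30 mm above the bore mouth. Knobs run under the rod once it is raised 40 mm; raised 89 mm it leaves the bore. It slides freely with 0.5 mm play all round and drops back if let go.
- rod: The same gate rod: grip above, below it a steel shaft 20 mm across and 89 mm long that bars the channel, its foot 4 mm above the floor when closed. About 0.3 kg. Origin on its axis at the grip's lower face.
- tray (a joint): Tilt of the tipping tray in rad: 0 at rest (leaning back 6 degrees so the knobs stay in), grows as the handle end is lifted, stop at 0.8. The knobs roll out within a second or two at 0.4 to 0.6. The tray sinks back to 0 when let go.
- tray_hinge (a point): Middle of the tray's hinge at its pouring edge over the chute's upper end, at y = +163 mm, z = 170 mm in the chute's frame; hinge axis: the chute's x. The steel tray extends 166 mm from here along the chute's +y, 43 mm wide outside, walls 38 mm above its floor; about 0.5 kg with the knobs.
- tray_handle (a point): Middle of the tray's handle: a round steel bar 10 mm thick along the chute's x, 62 mm free between its arms, 45 mm beyond the tray's end wall and 17 mm above its rim. At rest it lies 216 mm along the chute's +y from the hinge and 33 mm higher; it swings about the hinge as the tray tips. Can be pinched from above and turns in the pinch.
- knob1: One of four alike black ball knobs, 36 mm across with a small brass insert, 34 g, at the start in a row in the tray. Origin at the ball's centre.
- knob2: One of four alike black ball knobs, 36 mm across with a small brass insert, 34 g, at the start in a row in the tray. Origin at the ball's centre.
- knob3: One of four alike black ball knobs, 36 mm across with a small brass insert, 34 g, at the start in a row in the tray. Origin at the ball's centre.
- knob4: One of four alike black ball knobs, 36 mm across with a small brass insert, 34 g, at the start in a row in the tray. Origin at the ball's centre.
- carton: Fixed open cardboard carton below the chute's open end, 150 x 160 x 80 mm (x, y, z), walls 4 mm, flaps folded outward on three sides. Origin: centre of its underside; z up.
- parcel: Bystander: closed cardboard parcel 110 x 80 x 60 mm, origin at the centre of its underside.
- tape: Bystander: brown roll of tape lying flat, 100 mm across, 48 mm high, origin at the centre of its underside.
- jar: Bystander: jar 60 mm across, 90 mm tall, origin at the centre of its underside.

How it is judged:
On the way, in this order (a step that is already met when the one before it is completed fails the run):
1. all four knobs are in the chute above the closed gate rod (y of knob1 in the frame of chute between 0.012 and 0.162 m and x of knob1 in the frame of chute between -0.035 and 0.035 m and z of knob1 in the frame of chute between 0.1 and 0.2 m and y of knob2 in the frame of chute between 0.012 and 0.162 m and x of knob2 in the frame of chute between -0.035 and 0.035 m and z of knob2 in the frame of chute between 0.1 and 0.2 m and y of knob3 in the frame of chute between 0.012 and 0.162 m and x of knob3 in the frame of chute between -0.035 and 0.035 m and z of knob3 in the frame of chute between 0.1 and 0.2 m and y of knob4 in the frame of chute between 0.012 and 0.162 m and x of knob4 in the frame of chute between -0.035 and 0.035 m and z of knob4 in the frame of chute between 0.1 and 0.2 m and z of rod_grip in the frame of chute between 0.22 and 0.243 m), for 0.2 s.
2. the rod is raised within its guide and held, and all knobs are in the carton (y of knob1 in the frame of carton between -0.08 and 0.08 m and x of knob1 in the frame of carton between -0.075 and 0.075 m and z of knob1 in the frame of carton between 0 and 0.075 m and y of knob2 in the frame of carton between -0.08 and 0.08 m and x of knob2 in the frame of carton between -0.075 and 0.075 m and z of knob2 in the frame of carton between 0 and 0.075 m and y of knob3 in the frame of carton between -0.08 and 0.08 m and x of knob3 in the frame of carton between -0.075 and 0.075 m and z of knob3 in the frame of carton between 0 and 0.075 m and y of knob4 in the frame of carton between -0.08 and 0.08 m and x of knob4 in the frame of carton between -0.075 and 0.075 m and z of knob4 in the frame of carton between 0 and 0.075 m and z of rod_grip in the frame of chute between 0.278 and 0.308 m), for 0.2 s.
At the end, for the whole second after the job is handed in: All four knobs lie in the carton; the rod is held in the fingers raised 45 to 75 mm above its closed position, still in its bore, upright within 0.08 rad, at rest and bearing on the guide with less than 12 N; the tray is back down (below 0.1 rad) (all of step 2 and x of rod_grip in the frame of chute between -0.006 and 0.006 m and y of rod_grip in the frame of chute between -0.006 and 0.006 m and angle between rod_grip's own z axis and vertical below 0.08 rad and contact force between the fingers and rod above 1.5 N and contact force between rod and chute below 12 N and linear speed of rod below 0.02 m/s and value of joint tray below 0.1 rad); the arm keeps its last pose, push and grip.
It fails at once if the rod is pulled out of its bore (raised more than 85 mm) (z of rod_grip in the frame of chute above 0.318 m).
It fails at once if the rod is jammed or forced against its guide (over 40 N) (contact force between rod and chute above 40 N).
It fails at once if the parcel is moved by more than 30 mm (distance of parcel from where it was at the start of the episode above 0.03 m).
It fails at once if the tape is moved by more than 30 mm (distance of tape from where it was at the start of the episode above 0.03 m).
It fails at once if the jar is moved by more than 30 mm (distance of jar from where it was at the start of the episode above 0.03 m).
It also fails if it takes over 58 s, if anything falls off the work surface, if the arm or the gripper's body presses on something with over 40 N, if the wrist force passes 120 N, or if a joint passes its speed limit or range.

### The arm

A 7-joint arm with a two-finger parallel gripper is mounted at the origin on the work surface. World frame = base frame: x ahead of the robot, y to its left, z up, the work surface at z = 0. Lengths are in m, angles in rad, forces in N, time in s.
With the tool pointing down it reaches from about 0.4 to 0.875 m from the base axis. Payload 6.5 kg.
Tool frame: the origin (TCP) lies at the very end of the fingers, on their centre line; the grasp point (between the pads) lies 19 mm behind it; z points along the fingers, y is the line along which they close (so a half turn about z gives the same grasp; the last joint's range is limited). The gripper opens to 85 mm and grips with 20 to 120 N. Pads are 22 mm wide; open, the fingers measure 114 mm over their backs; the gripper's body (76 mm by 85 mm) begins 54 mm behind the grasp point. The pads swing forward as they close: fully open they stand 13 mm farther back than shut.
Start: joints at [-1.207, 0.536, -0.004, 1.538, 0.003, 1.067, -0.071], TCP at [0.271, 0.591, 0.231] pointing down, gripper open.
Joint ranges: [-2.7, 2.7], [-0.37, 2.16], [-1.27, 1.26], [0.24, 2.4], [-1.31, 4.45], [0.19, 1.91], [-2.76, 2.76]. Speed limits (rad/s): [2.39, 2.39, 3.14, 3.14, 3.14, 3.14, 3.14].

### API

Orientations are given as a rotation vector (axis times angle).
In Python, from rig import ctrl gives the robot as it stands.
- The arm moves only by the shell command python3 -m creep 'ROWS' [FORCE]. ROWS is JSON, a list of rows, each an object with "jaw": the closure in counts, from 0 (fully open) to 255 (shut); "delta_pos": the shift along the tool's x, y, z in m, a list of three; "spin": the turn about the tool's z in rad. In form: [{"jaw": jaw, "delta_pos": [dx, dy, dz], "spin": spin}, ...]. A call has 1 to 20 rows; each row shifts and turns the commanded pose from where the row before left it, along the tool's axes as they then stand; what a row does not reach is not made up. A row lasts 1/8 s, in which the tool goes at most 62.5 mm and 10.7 degrees, less where a joint would pass 70% of its speed; a pose out of reach is approached as far as the arm can. A call is refused whole if a number of a shift passes 0.0625 or a number of a turn 0.188, either way. A call with a gripper value outside its range is refused whole. The fingers move at their own pace and stop on an object; FORCE is the grip in N (left out, the last holds). Time passes only in rows, so rows that do not move let the fingers close. It gives the time, the measured TCP pose, the force, the opening and the grip force at its end, in the units of the state.
- ctrl.read_state(): the state, without advancing time (a new reading comes with each control period).
- ctrl.read_camera(name): name is "scene" or "top"; returns the picture (480x640x3 uint8, red, green, blue); there is no depth.
- ctrl.calibration(name): a dict with "camera_matrix" (3x3 intrinsics, pixels), "world_to_cam" (4x4, takes a point from world to camera coordinates). Camera axes: x right, y down, z forward; pixel columns grow to the right and rows downward; lengths in m; the calibration is good to about 2 mm. A picture is of the moment at which its call begins. calibration takes no time and is no camera call.
- ctrl.hand_in(): hands the job in; it is judged then, once.
Trained networks look in the newest picture that a camera, given by its name, has taken for a name from the list of things; names that differ only in an ending like _2 or _b are one class to them, and where a whole thing is asked for, a point or a joint stands for the part that bears it (a point fixed in the world has none). Each returns a list of dicts, best first, with "confidence" (0 to 1); they miss things now and then, are a little off and sometimes report something else, mostly with a low value. They report only what shows in the picture. A call takes as long as a camera call.
- ctrl.recognise(thing, camera): "centre" ([x, y, z] in m, in world coordinates, good to about 4 mm: the middle of the surface that is visible of it).
- ctrl.trace(thing, camera): "region" (480x640 bool, what is visible of it).
- ctrl.spot_point(thing, camera): "centre" ([x, y, z] in m, in world coordinates, good to about 4 mm: a listed point, or the origin of a listed thing).
The state is a dict: "time": time; "joints": joint angles; "joint_vel": joint speeds; "tau": joint torques, N m; "tool_pos": TCP position; "tcp_rot": TCP orientation; "contact_force": force on the tool from outside, world axes, zero at the start; "torque": the same for the moment, N m; "finger_gap": finger opening in m; "finger_force": force on a finger pad.
Only numpy, scipy, OpenCV 4.12 (cv2) and the standard library are available. Lean on these libraries where they do the work, as an engineer would, in place of code of your own. Each camera call takes 0.05 s, during which the arm holds its last target. There are 200 camera calls.

## Working session

There is one attempt and no reset: what is moved stays moved. The work goes in short steps, Python scripts to look and compute and a shell command to move; the robot and the scene stay as the last step left them, time stands still between calls to the robot, and variables do not carry over. Pictures are saved under pics/ and viewed, at most 10 in all, crops included, and the job is handed in when it is done.

```bash
mkdir -p pics
python3 - <<'E'
from rig import ctrl
import cv2
for c in ("scene","top"):
    cv2.imwrite(f"pics/{c}0.png",ctrl.read_camera(c)[:,:,::-1])
    for t in ("bore_mouth","rod_grip","tray_hinge","tray_handle","chute","carton","knob1","parcel","tape","jar"):
        try: print(c,t,[(([round(float(v),3) for v in d["centre"]]),round(d["confidence"],2)) for d in ctrl.spot_point(t,c)[:4]])
        except Exception as e: print(t,e)
s=ctrl.read_state();print(s)
E
```

```text
scene bore_mouth [([0.555, -0.221, 0.205], 0.76)]
scene rod_grip [([0.765, -0.224, -0.002], 0.61)]
scene tray_hinge [([0.532, -0.06, 0.173], 0.68), ([0.557, -0.221, 0.203], 0.6)]
scene tray_handle [([0.494, 0.153, 0.205], 0.96), ([0.533, -0.06, 0.172], 0.25)]
scene chute [([0.556, -0.223, -0.001], 0.78)]
scene carton [([0.505, 0.082, 0.169], 0.73), ([0.577, -0.338, -0.004], 0.7), ([0.532, -0.063, 0.17], 0.26)]
scene knob1 [([0.51, 0.051, 0.174], 0.44), ([0.51, 0.015, 0.177], 0.38), ([0.52, -0.02, 0.184], 0.37)]
scene parcel [([0.492, 0.153, 0.204], 0.64), ([0.758, -0.066, 0.002], 0.6)]
scene tape [([0.768, 0.122, 0.002], 0.88)]
scene jar [([0.764, -0.228, -0.0], 0.69)]
top bore_mouth [([0.559, -0.219, 0.203], 0.55)]
top rod_grip [([0.553, -0.219, 0.236], 0.84)]
top tray_hinge [([0.531, -0.054, 0.17], 0.94)]
top tray_handle [([0.492, 0.151, 0.199], 0.85), ([0.573, -0.333, 0.003], 0.45)]
top chute [([0.561, -0.222, 0.005], 0.85), ([0.509, 0.048, 0.175], 0.54)]
top carton [([0.576, -0.335, 0.005], 0.96), ([0.555, -0.221, 0.202], 0.16)]
top knob1 [([0.51, 0.045, 0.175], 0.88), ([0.52, -0
[... 298 characters left out ...]
ay([-1.20719122,  0.53639673, -0.00441811,  1.53792828,  0.00257418,
        1.06730199, -0.07119436]), 'joint_vel': array([ 6.09374524e-05, -1.87236420e-03,  7.08040347e-04,  8.56633552e-04,
       -3.12201710e-04,  1.06965317e-03, -6.72829165e-04]), 'tau': array([-3.72815866e-04, -5.83333218e+01,  1.04799181e+00, -2.59436059e+01,
        1.24362271e-02,  1.85181736e-03,  2.76004857e-05]), 'tool_pos': array([0.27082444, 0.59086582, 0.23128078]), 'tcp_rot': array([-6.69880490e-01, -3.06933530e+00,  4.38308834e-05]), 'contact_force': array([-0.06516343,  0.4745888 , -0.07166947]), 'torque': array([ 0.02355234, -0.03587776,  0.03336827]), 'finger_force': 0.0, 'finger_gap': 0.08544931747124754}
```

View pics/scene0.png

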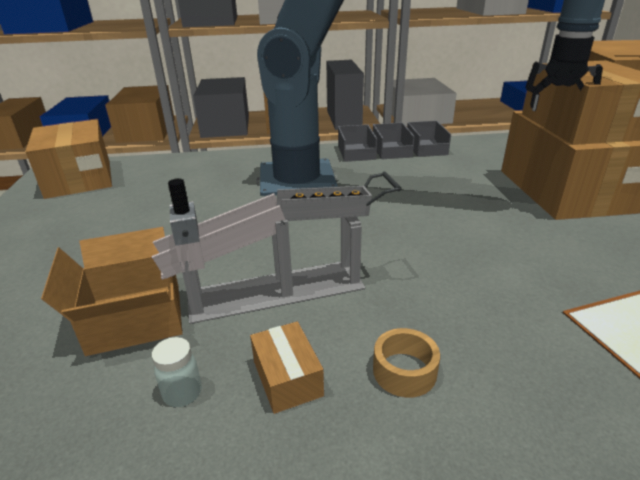

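```bash
cat > h.py <<'E'
from rig import ctrl
import numpy as np
from scipy.spatial.transform import Rotation as R
np.set_printoptions(precision=4,suppress=True)
def to(p,yaw=None):
    s=ctrl.read_state(); M=R.from_rotvec(s["tcp_rot"]).as_matrix()
    print("t",s["time"],"pos",s["tool_pos"],"y-yaw deg",np.degrees(np.arctan2(M[1,1],M[0,1])),"F",s["contact_force"],"gap",s["finger_gap"],"ff",s["finger_force"])
    print("tool z",M[:,2],"F tool",M.T@s["contact_force"])
    if p is not None: print("delta tool",M.T@(np.array(p)-s["tool_pos"]))
E
python3 - <<'E'
from h import *
# fit chute frame from spots
pts={"bore_mouth":(0,0),"rod_grip":(0,0),"chute":(0,0),"tray_hinge":(0,.163),"tray_handle":(0,.379)}
ref={"bore_mouth":(.555,-.221),"rod_grip":(.555,-.221),"chute":(.556,-.222),"tray_hinge":(.53,-.058),"tray_handle":(.493,.152)}
A=[];B=[]
for c in ("scene","top"):
  for i in range(2):
    ctrl.read_camera(c)
    for n in pts:
        for d in ctrl.spot_point(n,c):
            q=np.array(d["centre"][:2])
            if np.hypot(*(q-ref[n]))<.015: A.append(pts[n]);B.append(q);print(c,n,np.array(d["centre"]));break
A=np.array(A);B=np.array(B);a=A-A.mean(0);b=B-B.mean(0)
th=np.arctan2((a[:,0]*b[:,1]-a[:,1]*b[:,0]).sum(),(a*b).sum())
Rm=np.array([[np.cos(th),-np.sin(th)],[np.sin(th),np.cos(th)]])
o=B.mean(0)-Rm@A.mean(0)
print("yaw",np.degrees(th),"origin",o,"handle",o+Rm@[0,.379])
to([*(o+Rm@[0,.379]),.25])
E
```

```text
scene bore_mouth [ 0.5544 -0.2225  0.204 ]
scene rod_grip [ 0.5591 -0.2184  0.2363]
scene chute [ 0.5549 -0.2193  0.0006]
scene tray_hinge [ 0.5337 -0.0622  0.1701]
scene tray_handle [0.4915 0.1536 0.2022]
scene bore_mouth [ 0.5558 -0.222   0.2054]
scene rod_grip [ 0.5594 -0.2211  0.2343]
scene chute [ 0.5552 -0.2205  0.0003]
scene tray_hinge [ 0.5299 -0.0616  0.1711]
top bore_mouth [ 0.5552 -0.2197  0.2034]
top rod_grip [ 0.5531 -0.2201  0.2366]
top chute [ 0.5593 -0.2203  0.0024]
top tray_hinge [ 0.5303 -0.0544  0.1701]
top tray_handle [0.4928 0.153  0.2029]
top bore_mouth [ 0.5538 -0.2213  0.2015]
top rod_grip [ 0.5513 -0.2191  0.234 ]
top chute [ 0.5592 -0.2212  0.0034]
top tray_handle [0.4949 0.1521 0.1997]
yaw 9.4666138584964 origin [ 0.5562 -0.2205] handle [0.4938 0.1533]
t 2.3 pos [0.2708 0.5909 0.2313] y-yaw deg 65.37811791319012 F [ 0.2622  0.2329 -0.1547] gap 0.08509412133606875 ff 0.0
tool z [ 0. -0. -1.] F tool [-0.1413  0.321   0.1547]
delta tool [-0.385  -0.3048 -0.0187]
```

```bash
python3 -m creep '[{"jaw":130,"delta_pos":[-0.032,-0.0254,-0.004],"spin":0},{"jaw":130,"delta_pos":[-0.032,-0.0254,-0.004],"spin":0},{"jaw":130,"delta_pos":[-0.032,-0.0254,-0.004],"spin":0},{"jaw":130,"delta_pos":[-0.032,-0.0254,-0.004],"spin":0},{"jaw":130,"delta_pos":[-0.032,-0.0254,-0.004],"spin":0},{"jaw":130,"delta_pos":[-0.032,-0.0254,-0.004],"spin":0},{"jaw":130,"delta_pos":[-0.032,-0.0254,-0.004],"spin":0},{"jaw":130,"delta_pos":[-0.032,-0.0254,-0.004],"spin":0},{"jaw":130,"delta_pos":[-0.032,-0.0254,0],"spin":0},{"jaw":130,"delta_pos":[-0.032,-0.0254,0],"spin":0},{"jaw":130,"delta_pos":[-0.032,-0.0254,0],"spin":0},{"jaw":130,"delta_pos":[-0.032,-0.0254,0],"spin":0},{"jaw":130,"delta_pos":[0,0,0],"spin":-0.15},{"jaw":130,"delta_pos":[0,0,0],"spin":-0.15},{"jaw":130,"delta_pos":[0,0,0],"spin":-0.15},{"jaw":130,"delta_pos":[0,0,0],"spin":-0.145},{"jaw":130,"delta_pos":[0,0,0],"spin":0}]' 20
python3 - <<'E'
from h import *
import cv2
to([.4938,.1533,.184])
im=ctrl.read_camera("top");cv2.imwrite("pics/top1.png",im[:,:,::-1])
print([ (np.array(d["centre"]),d["confidence"]) for d in ctrl.spot_point("tray_handle","top")[:2]])
E
```

```text
time: 4.42
tool_pos: [0.493, 0.1538, 0.2634]
tcp_rot: [-0.257, 3.131, 0.0]
contact_force: [0.7, -0.3, -0.1]
finger_gap: 0.042
finger_force: 0.0
t 4.425 pos [0.493  0.1538 0.2634] y-yaw deg 99.38439630761404 F [ 0.711  -0.2919 -0.1301] gap 0.04199988338373326 ff 0.0
tool z [ 0.0002  0.0002 -1.    ] F tool [-0.6539 -0.404   0.1302]
delta tool [-0.0007 -0.0006  0.0794]
[(array([0.4932, 0.15  , 0.2024]), 0.97)]
```

View pics/top1.png

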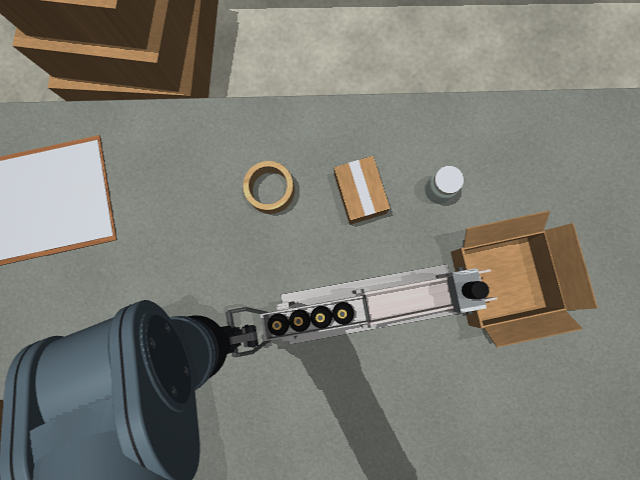

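The top view shows the gripper astride the handle bar at about (240,328), the four knobs at (278–343, 314–324) and the rod at (475,290). That matches my estimate, so I'm descending and pinching.

```bash
python3 -m creep '[{"jaw":130,"delta_pos":[0,0,0.02],"spin":0},{"jaw":130,"delta_pos":[0,0,0.02],"spin":0},{"jaw":130,"delta_pos":[0,0,0.02],"spin":0},{"jaw":130,"delta_pos":[0,0,0.019],"spin":0},{"jaw":130,"delta_pos":[0,0,0],"spin":0},{"jaw":190,"delta_pos":[0,0,0],"spin":0},{"jaw":230,"delta_pos":[0,0,0],"spin":0},{"jaw":250,"delta_pos":[0,0,0],"spin":0},{"jaw":250,"delta_pos":[0,0,0],"spin":0},{"jaw":250,"delta_pos":[0,0,0],"spin":0},{"jaw":250,"delta_pos":[0,0,0],"spin":0}]' 40
python3 -c "
from h import *
to(None)"
```

```text
time: 5.9
tool_pos: [0.4936, 0.1536, 0.1852]
tcp_rot: [-0.258, 3.129, 0.0]
contact_force: [-1.1, -1.4, 6.3]
finger_gap: 0.0085
finger_force: 39.3
t 5.9 pos [0.4936 0.1536 0.1852] y-yaw deg 99.43920814163943 F [-1.1249 -1.4096  6.274 ] gap 0.008462640107810868 ff 39.25550937652588
tool z [ 0.0016  0.0002 -1.    ] F tool [ 1.3308 -1.2063 -6.2761]
```

```bash
python3 -m creep '[{"jaw":250,"delta_pos":[0,-0.0011,-0.0054],"spin":0},{"jaw":250,"delta_pos":[0,-0.0011,-0.0054],"spin":0},{"jaw":250,"delta_pos":[0,-0.0011,-0.0053],"spin":0},{"jaw":250,"delta_pos":[0,-0.0011,-0.0053],"spin":0},{"jaw":250,"delta_pos":[0,-0.0016,-0.0052],"spin":0},{"jaw":250,"delta_pos":[0,-0.0016,-0.0052],"spin":0},{"jaw":250,"delta_pos":[0,-0.0016,-0.0052],"spin":0},{"jaw":250,"delta_pos":[0,-0.0017,-0.0052],"spin":0},{"jaw":250,"delta_pos":[0,-0.0021,-0.005],"spin":0},{"jaw":250,"delta_pos":[0,-0.0021,-0.005],"spin":0},{"jaw":250,"delta_pos":[0,-0.0022,-0.005],"spin":0},{"jaw":250,"delta_pos":[0,-0.0022,-0.005],"spin":0},{"jaw":250,"delta_pos":[0,-0.0026,-0.0048],"spin":0},{"jaw":250,"delta_pos":[0,-0.0026,-0.0048],"spin":0},{"jaw":250,"delta_pos":[0,-0.0026,-0.0048],"spin":0},{"jaw":250,"delta_pos":[0,-0.0027,-0.0048],"spin":0},{"jaw":250,"delta_pos":[0,-0.0031,-0.0045],"spin":0},{"jaw":250,"delta_pos":[0,-0.0031,-0.0045],"spin":0},{"jaw":250,"delta_pos":[0,-0.0031,-0.0045],"spin":0},{"jaw":250,"delta_pos":[0,-0.0031,-0.0045],"spin":0}]'
python3 - <<'E'
from h import *
import cv2
to(None)
im=ctrl.read_camera("scene");cv2.imwrite("pics/s2.png",im[150:350,50:450,::-1].repeat(2,0).repeat(2,1))
E
```

```text
time: 8.4
tool_pos: [0.5003, 0.1137, 0.2847]
tcp_rot: [-0.261, 3.129, 0.004]
contact_force: [4.2, 4.1, -0.5]
finger_gap: 0.0082
finger_force: 38.9
t 8.4 pos [0.5003 0.1137 0.2847] y-yaw deg 99.54144016320127 F [ 4.1799  4.0988 -0.4847] gap 0.008153025624382795 ff 38.883633613586426
tool z [ 0.0015  0.0026 -1.    ] F tool [-4.8005  3.3481  0.5018]
```

View pics/s2.png

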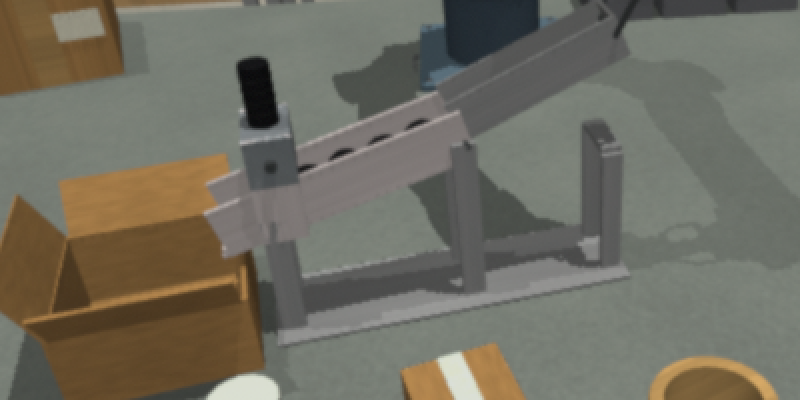

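The tray is tipped and four knob tops queue in the chute behind the rod, at crop (305,168), (343,153), (380,138) and (418,125). Lowering the tray back along the same arc.

```bash
python3 -m creep '[{"jaw":250,"delta_pos":[0,0.0062,0.009],"spin":0},{"jaw":250,"delta_pos":[0,0.0062,0.009],"spin":0},{"jaw":250,"delta_pos":[0,0.0053,0.0096],"spin":0},{"jaw":250,"delta_pos":[0,0.0052,0.0096],"spin":0},{"jaw":250,"delta_pos":[0,0.0044,0.01],"spin":0},{"jaw":250,"delta_pos":[0,0.0042,0.01],"spin":0},{"jaw":250,"delta_pos":[0,0.0033,0.0104],"spin":0},{"jaw":250,"delta_pos":[0,0.0032,0.0104],"spin":0},{"jaw":250,"delta_pos":[0,0.0022,0.0107],"spin":0},{"jaw":250,"delta_pos":[0,0.0022,0.0104],"spin":0},{"jaw":250,"delta_pos":[0,0,0],"spin":0},{"jaw":250,"delta_pos":[0,0,0],"spin":0}]'
python3 -c "
from h import *
to(None)"
```

```text
time: 9.95
tool_pos: [0.4937, 0.1536, 0.1851]
tcp_rot: [-0.259, 3.129, -0.0]
contact_force: [4.2, 0.2, 5.6]
finger_gap: 0.008
finger_force: 41.6
t 9.95 pos [0.4937 0.1536 0.1851] y-yaw deg 99.46079280202841 F [4.2282 0.2282 5.555 ] gap 0.007981935940829066 ff 41.579187512397766
tool z [ 0.0017 -0.0002 -1.    ] F tool [-4.2172 -0.4724 -5.5479]
```

```bash
python3 -m creep '[{"jaw":130,"delta_pos":[0,0,0],"spin":0},{"jaw":130,"delta_pos":[0,0,0],"spin":0},{"jaw":130,"delta_pos":[0,0,0],"spin":0},{"jaw":130,"delta_pos":[0,0,-0.02],"spin":0},{"jaw":130,"delta_pos":[0,0,-0.03],"spin":0},{"jaw":130,"delta_pos":[0,0,-0.035],"spin":0},{"jaw":130,"delta_pos":[0,0,-0.03],"spin":0},{"jaw":130,"delta_pos":[0,-0.03,0],"spin":0},{"jaw":130,"delta_pos":[0,-0.04,0],"spin":0},{"jaw":130,"delta_pos":[0,-0.04,0],"spin":0},{"jaw":130,"delta_pos":[0,-0.04,0],"spin":0},{"jaw":130,"delta_pos":[0,-0.04,0],"spin":0},{"jaw":130,"delta_pos":[0,-0.04,0],"spin":0},{"jaw":130,"delta_pos":[0,-0.04,0],"spin":0},{"jaw":130,"delta_pos":[0,-0.04,0],"spin":0},{"jaw":130,"delta_pos":[0,-0.04,0],"spin":0},{"jaw":130,"delta_pos":[0,-0.029,0],"spin":0},{"jaw":130,"delta_pos":[0,0,0],"spin":0},{"jaw":130,"delta_pos":[0,0,0],"spin":0}]' 20
python3 - <<'E'
from h import *
import cv2
to([.556,-.2203,.218])
im=ctrl.read_camera("scene");cv2.imwrite("pics/s3.png",im[100:350,50:450,::-1].repeat(2,0).repeat(2,1))
for n in ("rod_grip","bore_mouth","tray_handle"): print(n,[(np.array(d["centre"]),d["confidence"]) for d in ctrl.spot_point(n,"scene")[:2]])
E
```

```text
time: 12.32
tool_pos: [0.5551, -0.2189, 0.2992]
tcp_rot: [0.26, -3.13, -0.002]
contact_force: [0.2, 0.9, 0.1]
finger_gap: 0.042
finger_force: 0.0
t 12.325 pos [ 0.5551 -0.2189  0.2992] y-yaw deg 99.51127762381375 F [0.2052 0.8878 0.1374] gap 0.04203137153457478 ff 0.0
tool z [-0.0009  0.0011 -1.    ] F tool [-0.349   0.8419 -0.1366]
delta tool [-0.0007 -0.0016  0.0812]
rod_grip [(array([ 0.5593, -0.2185,  0.2353]), 0.6)]
bore_mouth [(array([ 0.556 , -0.224 ,  0.2086]), 0.81)]
tray_handle []
```

View pics/s3.png

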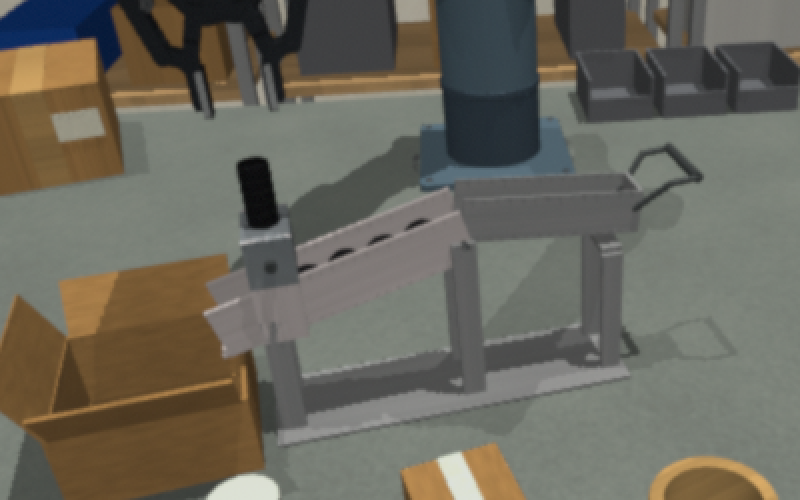

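The tray is down (handle at crop (670,165)), four knobs are still queued behind the rod, and the fingers straddle the space above the grip (250,190). Descending and partly closing to check clearance.

```bash
python3 -m creep '[{"jaw":130,"delta_pos":[0,-0.0014,0.01],"spin":0},{"jaw":130,"delta_pos":[0,0,0.014],"spin":0},{"jaw":130,"delta_pos":[0,0,0.014],"spin":0},{"jaw":130,"delta_pos":[0,0,0.014],"spin":0},{"jaw":130,"delta_pos":[0,0,0.014],"spin":0},{"jaw":130,"delta_pos":[0,0,0.014],"spin":0},{"jaw":130,"delta_pos":[0,0,0],"spin":0},{"jaw":150,"delta_pos":[0,0,0],"spin":0},{"jaw":160,"delta_pos":[0,0,0],"spin":0},{"jaw":165,"delta_pos":[0,0,0],"spin":0},{"jaw":165,"delta_pos":[0,0,0],"spin":0}]' 20
python3 -c "
from h import *
to([.556,-.2203,.218])"
```

```text
time: 13.9
tool_pos: [0.5556, -0.2214, 0.2198]
tcp_rot: [-0.259, 3.13, -0.0]
contact_force: [0.8, 0.7, -0.2]
finger_gap: 0.0305
finger_force: 0.0
t 13.9 pos [ 0.5556 -0.2214  0.2198] y-yaw deg 99.46745207011459 F [ 0.75    0.6934 -0.238 ] gap 0.030525527167241724 ff 0.0
tool z [ 0.0004 -0.0001 -1.    ] F tool [-0.8537  0.5606  0.2383]
delta tool [-0.0006  0.0011  0.0018]
```

```bash
python3 -m creep '[{"jaw":165,"delta_pos":[0,0.001,0],"spin":0},{"jaw":168,"delta_pos":[0,0,0],"spin":0},{"jaw":171,"delta_pos":[0,0,0],"spin":0},{"jaw":173,"delta_pos":[0,0,0],"spin":0}]' 20
python3 -c "
from h import *
to([.556,-.2203,.218])"
```

```text
time: 14.4
tool_pos: [0.5553, -0.2204, 0.2196]
tcp_rot: [-0.259, 3.131, 0.0]
contact_force: [0.3, 0.6, -0.4]
finger_gap: 0.0273
finger_force: 0.1
t 14.4 pos [ 0.5553 -0.2204  0.2196] y-yaw deg 99.46758140020667 F [ 0.2695  0.5676 -0.3973] gap 0.027334592829309848 ff 0.09992316132411361
tool z [ 0.      0.0001 -1.    ] F tool [-0.3592  0.5156  0.3974]
delta tool [-0.0007 -0.      0.0016]
```

Nearly touching with no side load, so the centring is good to about 0.7 mm. Closing on the grip.

```bash
python3 -m creep '[{"jaw":176,"delta_pos":[0,0,0],"spin":0},{"jaw":179,"delta_pos":[0,0,0],"spin":0},{"jaw":184,"delta_pos":[0,0,0],"spin":0},{"jaw":190,"delta_pos":[0,0,0],"spin":0},{"jaw":190,"delta_pos":[0,0,0],"spin":0},{"jaw":190,"delta_pos":[0,0,0],"spin":0}]' 20
python3 -c "
from h import *
to([.556,-.2203,.218])"
```

```text
time: 15.15
tool_pos: [0.5554, -0.2203, 0.2197]
tcp_rot: [-0.259, 3.131, 0.0]
contact_force: [-1.1, 1.0, 2.8]
finger_gap: 0.0256
finger_force: 19.9
t 15.15 pos [ 0.5554 -0.2203  0.2197] y-yaw deg 99.47218925061593 F [-1.1286  1.0423  2.7675] gap 0.025647349323316707 ff 19.9488428235054
tool z [ 0.0001  0.0001 -1.    ] F tool [ 0.9413  1.2141 -2.7675]
delta tool [-0.0006 -0.0001  0.0017]
```

```bash
python3 -m creep '[{"jaw":195,"delta_pos":[0,0,0],"spin":0},{"jaw":195,"delta_pos":[0,0,-0.003],"spin":0},{"jaw":195,"delta_pos":[0,0,-0.004],"spin":0},{"jaw":195,"delta_pos":[0,0,-0.004],"spin":0},{"jaw":195,"delta_pos":[0,0,-0.004],"spin":0},{"jaw":195,"delta_pos":[0,0,0],"spin":0}]' 35
python3 -c "
from h import *
to(None)"
```

```text
time: 15.9
tool_pos: [0.5553, -0.2204, 0.235]
tcp_rot: [-0.259, 3.131, 0.0]
contact_force: [0.7, 0.7, -1.7]
finger_gap: 0.0253
finger_force: 34.6
t 15.9 pos [ 0.5553 -0.2204  0.235 ] y-yaw deg 99.46673949408948 F [ 0.6946  0.7376 -1.7483] gap 0.025254392683656778 ff 34.62377429008484
tool z [ 0.0002  0.0001 -1.    ] F tool [-0.8061  0.6132  1.7485]
```

```bash
python3 -m creep '[{"jaw":195,"delta_pos":[0,0,-0.004],"spin":0},{"jaw":195,"delta_pos":[0,0,-0.005],"spin":0},{"jaw":195,"delta_pos":[0,0,-0.005],"spin":0},{"jaw":195,"delta_pos":[0,0,-0.005],"spin":0},{"jaw":195,"delta_pos":[0,0,-0.005],"spin":0},{"jaw":195,"delta_pos":[0,0,-0.005],"spin":0},{"jaw":195,"delta_pos":[0,0,-0.005],"spin":0},{"jaw":195,"delta_pos":[0,0,-0.005],"spin":0},{"jaw":195,"delta_pos":[0,0,-0.004],"spin":0},{"jaw":195,"delta_pos":[0,0,-0.002],"spin":0},{"jaw":195,"delta_pos":[0,0,0],"spin":0},{"jaw":195,"delta_pos":[0,0,0],"spin":0},{"jaw":195,"delta_pos":[0,0,0],"spin":0},{"jaw":195,"delta_pos":[0,0,0],"spin":0},{"jaw":195,"delta_pos":[0,0,0],"spin":0},{"jaw":195,"delta_pos":[0,0,0],"spin":0},{"jaw":195,"delta_pos":[0,0,0],"spin":0},{"jaw":195,"delta_pos":[0,0,0],"spin":0}]' 35
python3 - <<'E'
from h import *
import cv2
to(None)
a=ctrl.read_camera("scene")
for n in ("rod_grip","knob1"): print(n,[(np.array(d["centre"]),d["confidence"]) for d in ctrl.spot_point(n,"scene")[:4]])
b=ctrl.read_camera("top")
print([(np.array(d["centre"]),d["confidence"]) for d in ctrl.spot_point("knob1","top")[:5]])
cv2.imwrite("pics/both4.png",np.hstack([cv2.resize(a[100:380,30:310],(400,400)),cv2.resize(b[180:360,430:610],(400,400))])[:,:,::-1])
E
```

```text
time: 18.15
tool_pos: [0.5553, -0.2204, 0.2796]
tcp_rot: [-0.259, 3.131, -0.0]
contact_force: [0.9, 1.3, -2.6]
finger_gap: 0.0251
finger_force: 34.8
t 18.15 pos [ 0.5553 -0.2204  0.2796] y-yaw deg 99.4673679711198 F [ 0.9418  1.2974 -2.5773] gap 0.025117150006430312 ff 34.772504568099976
tool z [ 0. -0. -1.] F tool [-1.1423  1.1249  2.5773]
rod_grip [(array([ 0.5601, -0.2202,  0.2924]), 0.57)]
knob1 []
[(array([ 0.638 , -0.3866,  0.0222]), 0.8)]
```

View pics/both4.png

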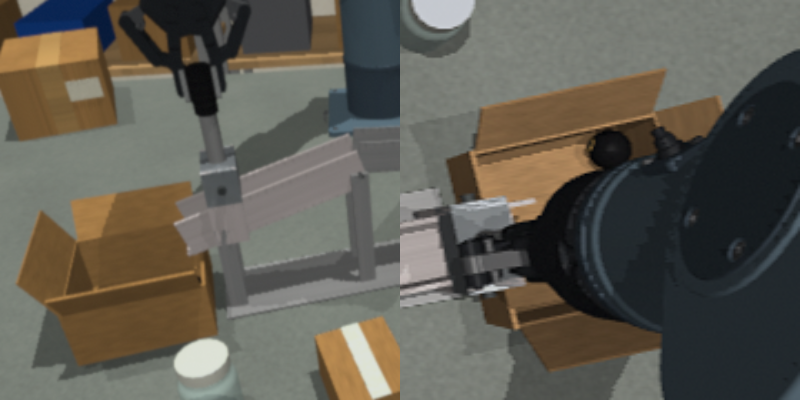

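The scene crop shows the rod raised with its shaft bare at (212,135) and no knob tops left in the chute. In the top crop one knob lies in the carton at (608,148), and the arm hides the rest. Letting things settle, then one more look.

```bash
python3 -m creep '[{"jaw":195,"delta_pos":[0,0,0],"spin":0},{"jaw":195,"delta_pos":[0,0,0],"spin":0},{"jaw":195,"delta_pos":[0,0,0],"spin":0},{"jaw":195,"delta_pos":[0,0,0],"spin":0},{"jaw":195,"delta_pos":[0,0,0],"spin":0},{"jaw":195,"delta_pos":[0,0,0],"spin":0},{"jaw":195,"delta_pos":[0,0,0],"spin":0},{"jaw":195,"delta_pos":[0,0,0],"spin":0}]' 35
python3 - <<'E'
from h import *
import cv2
a=ctrl.read_camera("scene");b=ctrl.read_camera("top")
for c in("scene","top"): print([(np.array(d["centre"]),d["confidence"]) for d in ctrl.spot_point("knob1",c)[:5]])
cv2.imwrite("pics/both5.png",np.hstack([cv2.resize(a[170:350,140:320],(400,400)),cv2.resize(b[200:360,350:560],(400,305)).copy() if 0 else cv2.resize(b[180:380,350:550],(400,400))])[:,:,::-1])
E
```

```text
time: 19.4
tool_pos: [0.5553, -0.2204, 0.2796]
tcp_rot: [-0.259, 3.131, -0.0]
contact_force: [-0.8, 1.4, -3.6]
finger_gap: 0.0254
finger_force: 34.8
[]
[(array([ 0.6408, -0.3864,  0.023 ]), 0.55)]
```

View pics/both5.png

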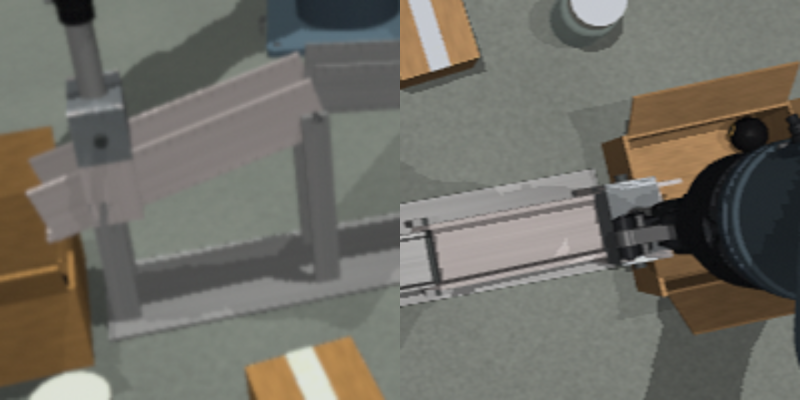

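The chute is empty from tray to gate in both views, and no knob lies on the table. One knob at rest in the carton is visible, and the only hidden area is the carton under the wrist. Rod raised 60 mm, side force about 1.5 N: handing in.

```bash
python3 -c "
from rig import ctrl
print(ctrl.hand_in())"
```

```text
the job is handed in; nothing more can be done
None
```

I handed the job in with the tray back down, the chute empty and the rod held about 60 mm up at low side load; I could see only one knob in the carton, as the arm hid the rest, and `hand_in()` gave no verdict.

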